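# Unload a sample bottle from the tilted rotator with its left-hand clamp

### The job

Take the blue-capped sample bottle off the tilted bottle rotator and stand it gently upright on the floor of the blue tray, beside the bottles already there. Its clamp screw has a left-hand thread (so that the turning disc cannot undo it): turn the red wing knob clockwise, feeling that it gives and never forcing the clamp down on the bottle, until the clamp cup is clear of the cap; then swing the clamp arm well aside and draw the bottle straight out along its slant. Leave the arm swung aside, and do not push or upset the other bottles, the flask or the stack of cups.

Things in the scene. Friction and masses are not known exactly. Their poses are not given: they have to be found in the camera images.
- rotator: Bench bottle rotator, fixed. Grey foot 250 x 200 mm; aluminium disc 256 mm across, its top face slanted 30 deg, facing up and towards the robot; worm-geared, so the disc does not turn when pushed. Two stations: the lower, nearest the robot, holds the blue-capped bottle; the upper, 148 mm uphill, is a bare empty cup without a clamp. Origin on the bench, z up, x away from the robot's side.
- clamp_pivot (a point): Point on the axis of the clamp arm's post (steel, 18 mm diameter) at mid-thickness of the arm, 157 mm above the disc; z is the disc's axis, about which the arm swings, x uphill. Fixed.
- cup_floor (a point): Centre of the floor of the lower station's grey cup (inner diameter 63, outer 72, depth 40 mm) where the bottle stands at the start. Its z is the disc's axis, square to the slanted disc, up out of the cup; its x points uphill along the disc. Fixed.
- clamp_arm (a joint): Swing of the clamp arm (aluminium bar 22 wide, 14 thick, 66 mm from pivot to screw). 0 = over the bottle (end stop); grows as it swings anticlockwise seen from above the disc; end stop 1.9 rad. Stays where left (friction 0.22 N m, 3 to 5 N at the knob). It cannot swing while the clamp cup's 5 mm deep rim still surrounds the bottle's cap.
- clamp_end (a point): Point on the screw's axis at mid-thickness of the arm, moving with the arm; z is the disc's axis. Under the arm the screw carries a grey clamp cup 58 mm across that sits on the bottle's cap.
- clamp_knob (a joint): Turn of the left-hand clamp screw: about 0 = tight on the cap; grows as the knob turns CLOCKWISE seen from above the disc; end stop 3.0 rad (fully raised). Rises 3.2 mm per rad (quick multi-start thread); the cup clears the cap from about 1.6 rad. Turning takes 0.15 N m; the wrong way it stiffens at once, squeezes the bottle and stops dead at -0.3 rad.
- knob_grip (a point): Centre of the red wing knob, a bar 64 long x 16 thick x 30 mm high, on the screw's axis, 37 mm above clamp_end when tight (more as it rises). x along the bar's length, z the disc's axis. Under the bar only the 16 mm screw, with 13 mm free from the bar down to the boss on the arm (when tight). Turns with the knob.
- bottle_mid (a point): Centre (half-way up, on its axis) of the white plastic bottle with blue cap; z to the cap. 128 mm tall, 60 mm diameter up to 78 mm above its base, shoulder narrowing to 40 mm diameter at 94; cap 44 mm diameter from 100 to 128 (middle of the cap 50 mm above this point). About 0.24 kg. At the start its lowest 40 mm are in the slanted cup.
- blue_tray: Blue open tray 250 (x) x 170 (y) x 35 mm high, walls and floor 5 mm, fixed on the bench; origin at the centre of its underside. The two white-capped bottles stand in its +x half, round x = 0.075, y = +-0.038; its -x half is free, middle at x = -0.055.
- white_cap_1_mid (a point): Centre, half-way up, of a white-capped bottle of the same sizes standing in the blue tray: leave alone.
- white_cap_2_mid (a point): Centre, half-way up, of the other white-capped bottle in the blue tray: leave alone.
- white_tray: White open tray 250 (x) x 170 (y) x 25 mm high with the flask and the cups; the two trays stand left and right of the rotator, either way round. Origin at the centre of its underside, fixed.
- flask_mid (a point): Stoppered glass volumetric flask, 190 mm tall, 80 mm diameter at its foot, standing in the white tray; this point is on its axis 60 mm above its base: leave alone.
- cups_mid (a point): Stack of white plastic cups, 73 mm diameter, 102 mm tall, standing in the white tray; this point is on its axis 50 mm above its base: leave alone.
Things that resemble listed ones, but are neither listed nor needed, are in the scene too. Leave any black or orange look-alike of the part that bears bottle_mid alone.

How it is judged:
By the outcome, as a careful person would: the job done as asked, in the order asked, and still so for the second after the job is handed in, with the robot touching nothing.
It also fails if it takes over 72 s, if anything falls off the work surface, if the arm or the gripper's body presses on something with over 40 N, if the wrist force passes 120 N, or if a joint passes its speed limit or range.

### The arm

A 7-joint arm with a two-finger parallel gripper is mounted at the origin on the work surface. World frame = base frame: x ahead of the robot, y to its left, z up, the work surface at z = 0. Lengths are in m, angles in degrees, forces in N, time in s.
With the tool pointing down it reaches from about 0.425 to 0.925 m from the base axis. Payload 6.8 kg.
Tool frame: the origin (TCP) lies midway between the tips of the shut fingers; the grasp point (between the pads) lies 19 mm behind it; z points along the fingers, y is the line along which they close (so a half turn about z gives the same grasp; the last joint's range is limited). The gripper opens to 88 mm and grips with 3 to 60 N. Pads are 20 mm wide; open, the fingers measure 115 mm over their backs; the gripper's body (75 mm by 178 mm) begins 61 mm behind the grasp point.
Start: joints at [-75.522, 27.33, 1.283, 89.118, -0.659, 63.558, -4.761], TCP at [0.238, 0.632, 0.223] pointing down, gripper open.
Joint ranges: [-169.35, 169.35], [-19.33, 120.38], [-80.79, 83.38], [13.8, 139.57], [-78.32, 258.32], [9.67, 109.79], [-169.56, 169.56]. Speed limits (degrees/s): [136.94, 136.94, 180, 180, 180, 180, 180].

### API

Orientations are given as a 3x3 rotation matrix whose columns are the frame's x, y, z axes.
In Python, from workcell import telemetry, imaging, sign_off gives the robot as it stands. The module is installed in compiled form; this text tells all that it offers.
- The arm moves only by the tool carry_out, never from a script. Its argument "plan" is a list of rows, each an object with "dp": the shift along the tool's x, y, z in cm, a list of three; "spin": the turn about the tool's z in rad. In form: [{"dp": [x, y, z], "spin": spin}, ...]. A call has 1 to 10 rows; each row is the pose to reach, as a shift and turn from the pose commanded when the call began, along the tool's axes at that moment; what a row does not reach only later rows make up. A row lasts 1/12 s, in which the tool goes at most 41.7 mm and 7.16 degrees, less where a joint would pass 70% of its speed; a pose out of reach is approached as far as the arm can. A call with a gripper value outside its range is refused whole. "grip" is the opening, from 0 (shut) to 1 (fully open), set as the call begins (left out, the last holds). The fingers move at their own pace and stop on an object; the grip force is fixed at half the most. Time passes only in rows, so rows that repeat a pose let the fingers close. It gives the time, the measured TCP pose, the force, the opening and the grip force at its end, in the units of the state.
- telemetry.get_obs(): the state, without advancing time (a new reading comes with each control period).
- imaging.read_camera(name): name is "scene" or "top" or "wrist"; returns the picture (480x640x3 uint8, blue, green, red); there is no depth.
- imaging.get_calibration(name): a dict with "fx", "fy", "cx", "cy" (pixels), "extrinsics" (4x4, takes a point from world to camera coordinates). Camera axes: x right, y down, z forward; pixel columns grow to the right and rows downward; lengths in m; the calibration is good to about 2 mm. A picture is of the moment at which its call begins: read the wrist's pose just before it. get_calibration takes no time and is no camera call; for the wrist camera it gives the pose at the moment of the call.
- sign_off(): hands the job in; it is judged then, once.
The state is a dict: "clock": time; "q": joint angles; "qd": joint speeds; "joint_torque": joint torques, N m; "tcp_pos": TCP position; "eef_rot": TCP orientation; "ft_force": force on the tool from outside, world axes, zero at the start; "wrist_torque": the same for the moment, N m; "grip_width": finger opening in m; "gripper_force": force on a finger pad.
Only numpy, scipy, OpenCV 4.12 (cv2) and the standard library are available. Lean on these libraries where they do the work, as an engineer would, in place of code of your own. Each camera call takes 0.05 s, during which the arm holds its last target. There are 200 camera calls.

## Working session

There is one attempt and no reset: what is moved stays moved. The work goes in short steps, Python scripts to look and compute and a tool call to move; the robot and the scene stay as the last step left them, time stands still between calls to the robot, and variables do not carry over. Pictures are saved under pics/ and viewed, at most 10 in all, crops included, and the job is handed in when it is done.

Besides the shell and the picture viewer there is one more tool, called after "Call:" as name([rows], argument=value, ...), one row to a line, values as JSON. carry_out: Moves the arm, as the interface text tells. Its arguments: {"type":"object","properties":{"plan":{"type":"array"},"grip":{"type":"number"}},"required":["plan"]}

```bash
mkdir -p pics
python3 - <<'E'
from workcell import telemetry, imaging
import cv2,numpy as np
np.set_printoptions(precision=4,suppress=True)
o=telemetry.get_obs(); print(o)
for n in("scene","top"):
    im=imaging.read_camera(n); cv2.imwrite(f"pics/{n}0.png",im)
    print(n,imaging.get_calibration(n))
E
```

```text
{'clock': 0.0, 'q': array([-75.5214,  27.3763,   1.2806,  89.1762,  -0.6566,  63.5565,
        -4.7609]), 'qd': array([ 0.0267, -0.0127, -0.0224, -0.0289,  0.0518, -0.1277, -0.0785]), 'joint_torque': array([  0.0012, -58.2869,   1.535 , -27.2595,  -0.0544,   0.0171,
         0.0002]), 'tcp_pos': array([0.2381, 0.631 , 0.2217]), 'eef_rot': array([[-0.9356,  0.353 , -0.0005],
       [ 0.353 ,  0.9356, -0.0017],
       [-0.0002, -0.0018, -1.    ]]), 'ft_force': array([ 0.5372, -0.3236,  0.2478]), 'wrist_torque': array([ 0.0004, -0.0456, -0.0109]), 'gripper_force': 0.0, 'grip_width': 0.08754646005808558}
scene {'fx': 455.72156641622024, 'fy': 455.72156641622024, 'cx': 317.56186146539494, 'cy': 242.84126719406115, 'extrinsics': array([[-0.2384,  0.9711, -0.0128,  0.0983],
       [ 0.5301,  0.1191, -0.8395, -0.1391],
       [-0.8137, -0.2069, -0.5432,  1.6114],
       [ 0.    ,  0.    ,  0.    ,  1.    ]])}
top {'fx': 528.3614846724722, 'fy': 528.3614846724722, 'cx': 317.5236927510427, 'cy': 240.74763248348083, 'extrinsics': array([[ 0.0204, -0.9997, -0.0132,  0.0175],
       [-0.9957, -0.0191, -0.0909,  0.5462],
       [ 0.0906,  0.015 , -0.9958,  1.5111],
       [ 0.    ,  0.    ,  0.    ,  1.    ]])}
```

View pics/scene0.png

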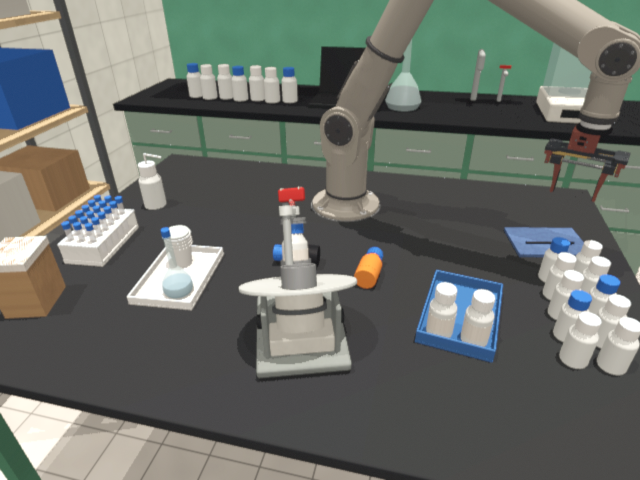

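View pics/top0.png

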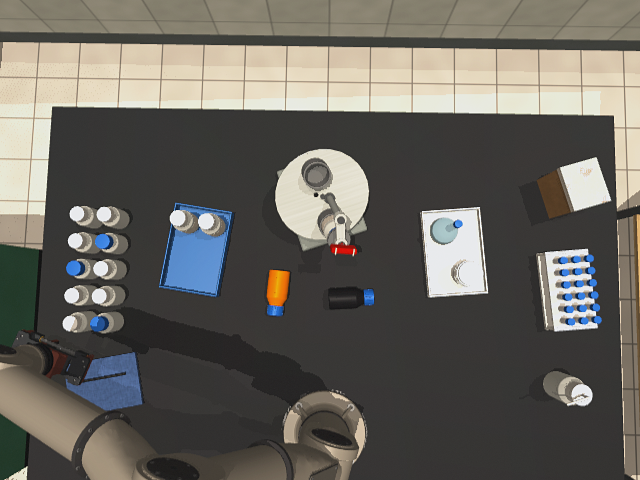

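```bash
cat > h.py <<'E'
import numpy as np,cv2
from workcell import telemetry, imaging
np.set_printoptions(precision=4,suppress=True)
def ray(c,p):
    E=c["extrinsics"];R=E[:3,:3];o=-R.T@E[:3,3]
    return o,R.T@np.array([(p[0]-c["cx"])/c["fx"],(p[1]-c["cy"])/c["fy"],1.])
def plane(c,p,z):
    o,d=ray(c,p);return o+d*(z-o[2])/d[2]
def tri(c1,p1,c2,p2):
    (o1,d1),(o2,d2)=ray(c1,p1),ray(c2,p2)
    s=np.linalg.lstsq(np.c_[d1,-d2],o2-o1,rcond=None)[0]
    a,b=o1+s[0]*d1,o2+s[1]*d2
    return (a+b)/2,np.linalg.norm(a-b)
def proj(c,X):
    X=c["extrinsics"][:3,:3]@np.asarray(X)+c["extrinsics"][:3,3]
    return np.array([c["fx"]*X[0]/X[2]+c["cx"],c["fy"]*X[1]/X[2]+c["cy"]])
def redmask(im):
    h=cv2.cvtColor(im,cv2.COLOR_BGR2HSV)
    return (((h[...,0]<6)|(h[...,0]>174))&(h[...,1]>150)&(h[...,2]>90)).astype(np.uint8)
def big(m):
    cs,_=cv2.findContours(m,cv2.RETR_EXTERNAL,cv2.CHAIN_APPROX_NONE)
    return max(cs,key=cv2.contourArea)
E
python3 - <<'E'
from h import *
ct,cs=[imaging.get_calibration(n) for n in("top","scene")]
T,S=[cv2.imread(f"pics/{n}0.png") for n in("top","scene")]
mt=redmask(T);mt[:200]=0;mt[270:]=0; ms=redmask(S);ms[:170]=0;ms[220:]=0;ms[:,:260]=0;ms[:,330:]=0
rt,rs=cv2.minAreaRect(big(mt)),cv2.minAreaRect(big(ms));print(rt,rs)
print("knob",tri(ct,rt[0],cs,rs[0]))
# tray
h=cv2.cvtColor(T,cv2.COLOR_BGR2HSV)
b=((h[...,0]>95)&(h[...,0]<125)&(h[...,1]>120)&(h[...,2]>60)).astype(np.uint8);b[:190]=0;b[310:]=0;b[:,:150]=0;b[:,245:]=0
r=cv2.minAreaRect(cv2.convexHull(big(b)));q=np.array([plane(ct,p,.035) for p in cv2.boxPoints(r)])
print("tray",q[:,:2],q.mean(0),np.linalg.norm(np.diff(q,axis=0),axis=1))
# disc
d=((h[...,1]<40)&(h[...,2]>150)).astype(np.uint8);d[:140]=0;d[262:]=0;d[:,:265]=0;d[:,380:]=0
e=cv2.fitEllipse(cv2.convexHull(big(d)));print("disc top",e)
a=cv2.resize(T[130:280,240:400],(640,600),interpolation=cv2.INTER_CUBIC)[:, :400*1]
A=cv2.resize(T[140:270,260:390],(400,400),interpolation=cv2.INTER_CUBIC);B=cv2.resize(S[170:370,230:370],(400,572),interpolation=cv2.INTER_CUBIC)
A=cv2.copyMakeBorder(A,0,172,0,0,cv2.BORDER_CONSTANT);cv2.imwrite("pics/crop.png",np.hstack([A,B]))
E
```

```text
((343.06146240234375, 248.32379150390625), (26.61750602722168, 10.411609649658203), 5.19442892074585) ((291.06414794921875, 194.46243286132812), (13.436838150024414, 26.275007247924805), 86.18592071533203)
knob (array([ 0.5051, -0.0372,  0.2814]), np.float64(0.0009082637450071013))
tray [[0.4027 0.4838]
 [0.6542 0.4493]
 [0.6249 0.2729]
 [0.3747 0.3099]] [0.5141 0.379  0.035 ] [0.2539 0.1788 0.2529]
disc top ((322.4101257324219, 195.98220825195312), (93.2513198852539, 96.78260040283203), 152.7339630126953)
```

View pics/crop.png

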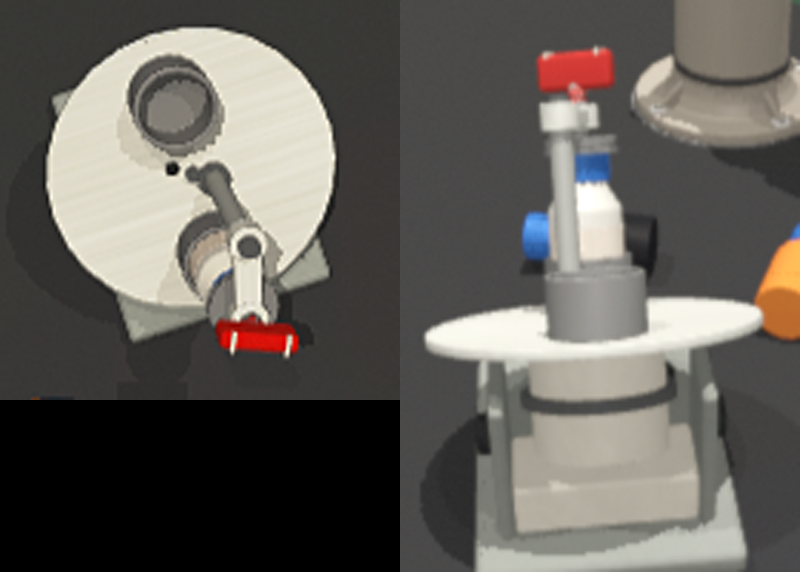

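Run:
```python
from h import *
ct,cs=[imaging.get_calibration(n) for n in("top","scene")]
S=cv2.imread("pics/scene0.png")
K=np.array([.5051,-.0372,.2814])
C=plane(ct,(322.4,196),.15);print("C",C)
d=C-K;print("psi,hd",np.degrees(np.arctan2(d[1],d[0])),np.hypot(d[0],d[1]))
h=cv2.cvtColor(S,cv2.COLOR_BGR2HSV)
m=((h[...,1]<60)&(h[...,2]>170)).astype(np.uint8);m[:270]=0;m[300:]=0;m[:,:235]=0;m[:,362:]=0
x,y,w,hh=cv2.boundingRect(big(m));print("scene disc box",x,y,w,hh,"proj C",proj(cs,C))
# crop->full px
f=lambda c:(260+c[0]*130/400,140+c[1]*130/400)
cup=f((172,102));
for psi in np.radians([14,16,18,20,22]):
    n=np.array([-.5*np.cos(psi),-.5*np.sin(psi),.866]);u=np.array([.866*np.cos(psi),.866*np.sin(psi),.5]);v=np.cross(n,u)
    def onp(px,off):
        o,dd=ray(ct,px);t=((C+off*n-o)@n)/(dd@n);X=o+t*dd-C;return X@u*1e3,X@v*1e3
    print(np.degrees(psi),"cup rim",onp(cup,.045),"pivot",onp(f((250,245)),.165),"knob uv",(K-C)@u*1e3,(K-C)@v*1e3,(K-C)@n*1e3)
```

```text
C [0.6555 0.0158 0.15  ]
psi,hd 19.403009264872374 0.1594475327338591
scene disc box 239 274 118 26 proj C [297.1094 281.5442]
14.0 cup rim (np.float64(80.69931848808454), np.float64(5.8283912486186775)) pivot (np.float64(-9.237548148984088), np.float64(-26.55405987664919)) knob uv -71.76806979398498 -15.013015016270058 193.1619553083055
16.0 cup rim (np.float64(80.87828030103938), np.float64(4.174739883436288)) pivot (np.float64(-10.179275582211753), np.float64(-23.41005903563107)) knob uv -72.1380857400073 -9.46419818190087 193.37559038106664
18.0 cup rim (np.float64(80.99806809960711), np.float64(2.5159298508500445)) pivot (np.float64(-11.00294968395217), np.float64(-20.237390325618936)) knob uv -72.34016721088481 -3.9038506798950032 193.4922655951992
20.0 cup rim (np.float64(81.05844222814002), np.float64(0.8532942276840585)) pivot (np.float64(-11.707310633865763), np.float64(-17.039077848302558)) knob uv -72.37406800147365 1.6612530628222344 193.51183879992715
22.0 cup rim (np.float64(81.05918609045577), np.float64(-0.8118241842417719)) pivot (np.float64(-12.291180192845294), np.float64(-13.818191011097031)) knob uv -72.23974680888237 7.224332824578821 193.43428614831555
```

Call:
carry_out([
  {"dp":[-2.5,-2.7,-2],"spin":0.1},
  {"dp":[-5,-5.4,-4],"spin":0.2},
  {"dp":[-7.5,-8.1,-6],"spin":0.3},
  {"dp":[-10,-10.8,-8],"spin":0.4},
  {"dp":[-12.5,-13.6,-10],"spin":0.5},
  {"dp":[-15,-16.3,-11],"spin":0.6},
  {"dp":[-17.5,-19,-12],"spin":0.7},
  {"dp":[-20,-21.8,-13],"spin":0.8},
  {"dp":[-22.5,-24.5,-14],"spin":0.9},
  {"dp":[-25,-27.2,-15],"spin":1.0},
])

```text
clock: 0.93
tcp_pos: [0.3763, 0.2867, 0.3729]
eef_rot: [[-0.204, 0.979, -0.001], [0.979, 0.204, -0.0], [0.0, -0.001, -1.0]]
ft_force: [1.9, 0.4, -0.1]
grip_width: 0.0878
gripper_force: 0.0
```

Call:
carry_out([
  {"dp":[-4,0.7,-0.5],"spin":0.1},
  {"dp":[-8,1.4,-1],"spin":0.2},
  {"dp":[-12,2.1,-1.5],"spin":0.3},
  {"dp":[-16,2.8,-2],"spin":0.33},
  {"dp":[-20,3.5,-2.5],"spin":0.33},
  {"dp":[-24,4.2,-2.5],"spin":0.33},
  {"dp":[-28,4.9,-2.5],"spin":0.33},
  {"dp":[-32,5.6,-2.5],"spin":0.33},
  {"dp":[-34.5,6,-2.5],"spin":0.33},
  {"dp":[-34.5,6,-2.5],"spin":0.33},
])

```text
clock: 1.77
tcp_pos: [0.5072, -0.0424, 0.3977]
eef_rot: [[0.129, 0.992, 0.001], [0.992, -0.129, -0.002], [-0.002, 0.001, -1.0]]
ft_force: [-0.7, -0.3, 0.3]
grip_width: 0.0879
gripper_force: 0.0
```

Run:
```python
from h import *
o=telemetry.get_obs();print(o['q'],o['tcp_pos'],o['eef_rot'])
c=imaging.get_calibration("wrist");im=imaging.read_camera("wrist");cv2.imwrite("pics/w1.png",im)
E=c["extrinsics"];print("cam",-E[:3,:3].T@E[:3,3],E[2,:3],c["fx"],"proj K",proj(c,[.5051,-.0372,.2814]))
r=cv2.minAreaRect(big(redmask(im)));print(r);print([plane(c,p,.29) for p in cv2.boxPoints(r)])
ct,cs=[imaging.get_calibration(n) for n in("top","scene")]
```

```text
[-40.839    3.4607  41.4403  99.1068  -2.2126  78.2718  -6.402 ] [ 0.5072 -0.0424  0.3977] [[ 0.1288  0.9917  0.0006]
 [ 0.9917 -0.1288 -0.0022]
 [-0.0021  0.0008 -1.    ]]
cam [0.5151 0.0257 0.5597] [-0.0321 -0.2501 -0.9677] 358.5715799386819 proj K [308.0886 229.3139]
((306.3299865722656, 228.30999755859375), (82.73150634765625, 33.37544631958008), 81.8698959350586)
[array([ 0.4915, -0.0027,  0.29  ]), array([ 0.5165, -0.0025,  0.29  ]), array([ 0.5176, -0.0677,  0.29  ]), array([ 0.4911, -0.0682,  0.29  ])]
```

View pics/w1.png

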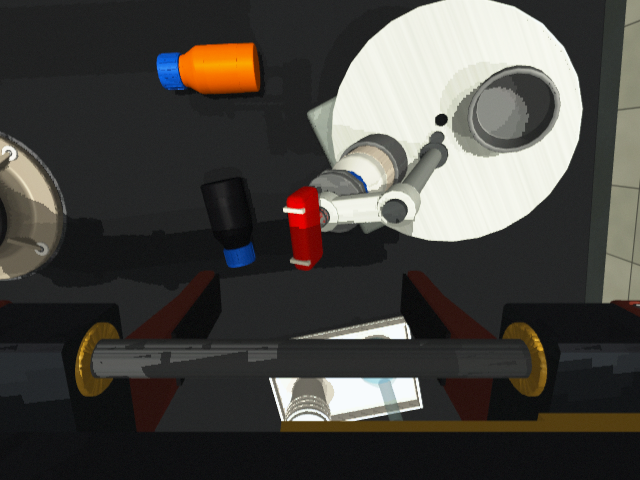

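Call:
carry_out([
  {"dp":[0.5,-0.3,1.5],"spin":-0.1},
  {"dp":[0.5,-0.3,3],"spin":-0.12},
  {"dp":[0.5,-0.3,4.5],"spin":-0.12},
  {"dp":[0.5,-0.3,6],"spin":-0.12},
  {"dp":[0.5,-0.3,7.5],"spin":-0.12},
  {"dp":[0.5,-0.3,9],"spin":-0.12},
  {"dp":[0.5,-0.3,10.5],"spin":-0.12},
  {"dp":[0.5,-0.3,11.5],"spin":-0.12},
  {"dp":[0.5,-0.3,12.4],"spin":-0.12},
  {"dp":[0.5,-0.3,12.4],"spin":-0.12},
], grip=0.42)

```text
clock: 2.65
tcp_pos: [0.5033, -0.0298, 0.2721]
eef_rot: [[-0.001, 1.0, -0.003], [1.0, 0.001, -0.0], [-0.0, -0.003, -1.0]]
ft_force: [-0.3, -0.2, 0.5]
grip_width: 0.0369
gripper_force: 0.0
```

Run:
```python
from h import *
o=telemetry.get_obs();print(o['wrist_torque'],o['q'][6],o['ft_force'])
S=imaging.read_camera("scene");c=imaging.get_calibration("scene")
cv2.imwrite("pics/s2.png",cv2.resize(S[120:320,200:400],(600,600),interpolation=cv2.INTER_CUBIC))
```

```text
[-0.1048  0.0719  0.0024] 4.0098185149816175 [-0.284  -0.175   0.4683]
```

View pics/s2.png

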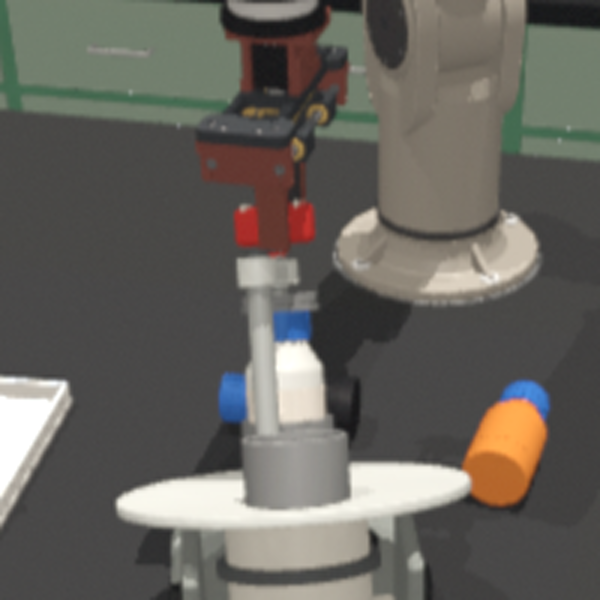

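Call:
carry_out([
  {"dp":[-0.6,0.1,0],"spin":0},
  {"dp":[-0.6,0.1,0],"spin":0},
  {"dp":[-0.6,0.1,0],"spin":0.1},
  {"dp":[-0.6,0.1,0],"spin":0.2},
  {"dp":[-0.6,0.1,0],"spin":0.3},
  {"dp":[-0.6,0.1,-0.05],"spin":0.4},
  {"dp":[-0.6,0.1,-0.1],"spin":0.5},
], grip=0.3)

```text
clock: 3.28
tcp_pos: [0.5017, -0.0396, 0.2748]
eef_rot: [[0.486, 0.874, -0.008], [0.874, -0.486, -0.001], [-0.005, -0.006, -1.0]]
ft_force: [-14.0, -4.6, 8.7]
grip_width: 0.0265
gripper_force: 10.6
```

```bash
cat > look.py <<'E'
import sys
from h import *
o=telemetry.get_obs();print("wt",o['wrist_torque'],"q",o['q'],"F",o['ft_force'])
S=imaging.read_camera("scene");T=imaging.read_camera("top")
A=cv2.resize(S[150:290,220:360],(400,400),interpolation=cv2.INTER_CUBIC)
B=cv2.resize(T[180:320,270:410],(400,400),interpolation=cv2.INTER_CUBIC)
cv2.imwrite(f"pics/{sys.argv[1]}.png",np.hstack([A,B]))
E
python3 look.py l3
```

```text
wt [-0.7884  3.2506  0.353 ] q [-41.8259   9.5351  44.9018 110.4245  -7.4131  63.4306 -23.003 ] F [-13.9582  -4.5586   8.7079]
```

Call:
carry_out([
  {"dp":[-0.05,-0.15,-0.3],"spin":0},
  {"dp":[-0.05,-0.15,-0.4],"spin":0.0},
  {"dp":[-0.05,-0.15,-0.4],"spin":0.0},
])

```text
clock: 3.63
tcp_pos: [0.5016, -0.0374, 0.2783]
eef_rot: [[0.48, 0.877, -0.004], [0.877, -0.48, 0.0], [-0.002, -0.004, -1.0]]
ft_force: [-7.0, -0.2, -1.4]
grip_width: 0.0266
gripper_force: 2.8
```

```bash
python3 look.py l4
```

```text
wt [-0.3153  1.405   0.085 ] q [-42.1231   9.0797  44.7893 110.3142  -7.1214  63.6459 -23.1976] F [-6.985  -0.1669 -1.4098]
```

View pics/l4.png

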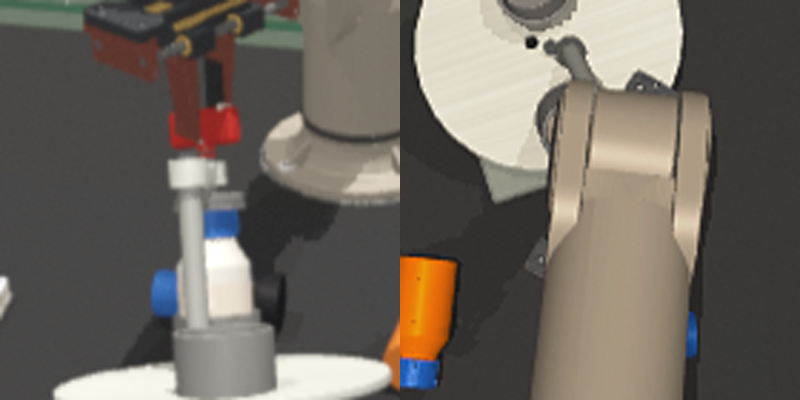

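Call:
carry_out([
  {"dp":[-0.03,-0.05,-0.02],"spin":0.1},
  {"dp":[-0.04,-0.06,-0.04],"spin":0.2},
  {"dp":[-0.05,-0.07,-0.06],"spin":0.3},
  {"dp":[-0.06,-0.08,-0.09],"spin":0.4},
  {"dp":[-0.07,-0.09,-0.12],"spin":0.5},
  {"dp":[-0.08,-0.1,-0.15],"spin":0.6},
  {"dp":[-0.1,-0.12,-0.18],"spin":0.7},
  {"dp":[-0.12,-0.13,-0.22],"spin":0.8},
])

```text
clock: 4.4
tcp_pos: [0.5005, -0.0372, 0.2811]
eef_rot: [[0.965, 0.262, -0.003], [0.262, -0.965, 0.001], [-0.003, -0.002, -1.0]]
ft_force: [-6.1, 1.3, 3.6]
grip_width: 0.0263
gripper_force: 5.4
```

```bash
python3 look.py l5
```

```text
wt [0.2334 1.4623 0.1563] q [-48.072    9.5769  51.896  110.5123  -8.4445  63.9914 -67.5997] F [-6.072   1.2809  3.5892]
```

Call:
carry_out([
  {"dp":[-0.05,0,-0.03],"spin":0.1},
  {"dp":[-0.1,0,-0.06],"spin":0.2},
  {"dp":[-0.12,0,-0.1],"spin":0.3},
  {"dp":[-0.14,0,-0.13],"spin":0.4},
  {"dp":[-0.16,0,-0.16],"spin":0.5},
  {"dp":[-0.18,0,-0.19],"spin":0.6},
  {"dp":[-0.2,0,-0.22],"spin":0.7},
  {"dp":[-0.21,0,-0.25],"spin":0.8},
  {"dp":[-0.22,0,-0.28],"spin":0.9},
  {"dp":[-0.23,0,-0.3],"spin":1.0},
])

```text
clock: 5.33
tcp_pos: [0.4998, -0.038, 0.2848]
eef_rot: [[0.742, -0.67, -0.0], [-0.67, -0.742, 0.001], [-0.001, -0.001, -1.0]]
ft_force: [-4.6, -0.2, 4.5]
grip_width: 0.0268
gripper_force: 11.2
```

```bash
python3 look.py l6
```

```text
wt [0.1742 0.9427 0.2342] q [ -56.8416   11.4029   63.2424  110.7232  -11.3367   64.5392 -121.2004] F [-4.6007 -0.1659  4.5264]
```

View pics/l6.png

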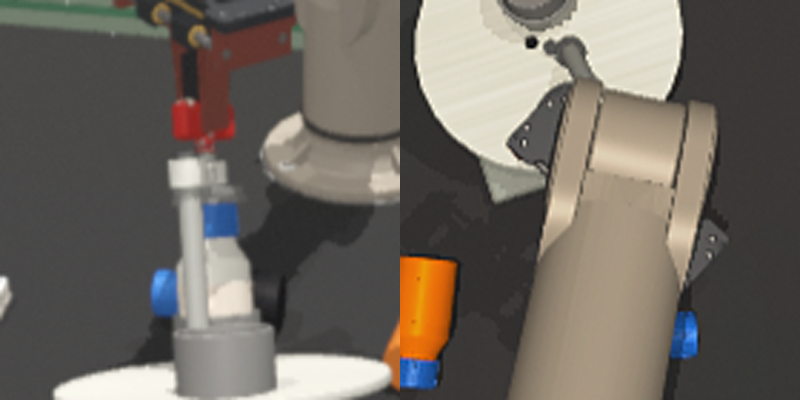

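Call:
carry_out([
  {"dp":[-0.03,0,-0.03],"spin":0.1},
  {"dp":[-0.06,0,-0.05],"spin":0.2},
  {"dp":[-0.08,0,-0.08],"spin":0.3},
  {"dp":[-0.08,0,-0.08],"spin":0.3},
])

```text
clock: 5.77
tcp_pos: [0.4992, -0.0382, 0.2857]
eef_rot: [[0.51, -0.86, -0.0], [-0.86, -0.51, -0.0], [0.0, 0.0, -1.0]]
ft_force: [-5.4, -0.6, 6.8]
grip_width: 0.0266
gripper_force: 7.4
```

```bash
python3 look.py l7
python3 - <<'E'
from h import *
# geometry: swing path of knob from phi=0, relative to K(theta)
psi=np.radians(19.5);n=np.array([-.5*np.cos(psi),-.5*np.sin(psi),.866]);u=np.array([.866*np.cos(psi),.866*np.sin(psi),.5]);v=np.cross(n,u)
a0=np.arctan2(18,-61)
for p in np.arange(0,1.91,.1):
    d=.066*((np.cos(a0+p)-np.cos(a0))*u+(np.sin(a0+p)-np.sin(a0))*v)
    print(round(p,1),d*100)
E
```

```text
wt [-0.222   1.0513  0.1927] q [ -59.8947   12.6899   67.6256  110.8089  -12.9372   64.8784 -136.5084] F [-5.3664 -0.5757  6.8431]
0.0 [0. 0. 0.]
0.1 [ 0.0876 -0.6492 -0.0774]
0.2 [ 0.2323 -1.2913 -0.1225]
0.3 [ 0.4324 -1.9198 -0.1346]
0.4 [ 0.6862 -2.5284 -0.1139]
0.5 [ 0.9909 -3.111  -0.0603]
0.6 [ 1.3436 -3.6619  0.0255]
0.7 [ 1.7407 -4.1755  0.1426]
0.8 [ 2.1783 -4.6467  0.29  ]
0.9 [ 2.6519 -5.0707  0.466 ]
1.0 [ 3.157  -5.4435  0.6691]
1.1 [ 3.6884 -5.7611  0.8971]
1.2 [ 4.2407 -6.0204  1.1477]
1.3 [ 4.8086 -6.219   1.4185]
1.4 [ 5.3863 -6.3547  1.7068]
1.5 [ 5.968  -6.4262  2.0096]
1.6 [ 6.5479 -6.4328  2.3239]
1.7 [ 7.1203 -6.3744  2.6467]
1.8 [ 7.6794 -6.2517  2.9747]
1.9 [ 8.2197 -6.0658  3.3045]
```

Call:
carry_out([
  {"dp":[0,0,0],"spin":-0.1},
  {"dp":[0,0,0],"spin":-0.2},
  {"dp":[0,0,0],"spin":-0.25},
  {"dp":[0,0,0],"spin":-0.25},
])

```text
clock: 6.2
tcp_pos: [0.4991, -0.0376, 0.2852]
eef_rot: [[0.712, -0.702, 0.0], [-0.702, -0.712, 0.001], [-0.001, -0.001, -1.0]]
ft_force: [-2.3, 0.1, -0.3]
grip_width: 0.0264
gripper_force: 0.9
```

Call:
carry_out([
  {"dp":[0,0,0],"spin":0},
  {"dp":[0,0,0],"spin":0},
  {"dp":[0,0,0],"spin":0},
  {"dp":[0,0,0],"spin":0},
], grip=0)

```text
clock: 6.53
tcp_pos: [0.4986, -0.0382, 0.285]
eef_rot: [[0.709, -0.705, -0.001], [-0.705, -0.709, -0.0], [-0.001, 0.001, -1.0]]
ft_force: [-5.9, -2.1, 4.9]
grip_width: 0.0222
gripper_force: 27.7
```

```bash
python3 look.py l8
```

```text
wt [-0.3539  1.2934 -0.1456] q [ -57.3945   11.405    63.8457  110.8113  -11.3099   64.6239 -123.9455] F [-5.8511 -2.1257  4.9199]
```

Call:
carry_out([
  {"dp":[0.26,0.2,0.04],"spin":-0.04},
  {"dp":[0.52,0.4,0.08],"spin":-0.09},
  {"dp":[0.8,0.58,0.1],"spin":-0.14},
  {"dp":[1.07,0.75,0.12],"spin":-0.19},
])

```text
clock: 6.97
tcp_pos: [0.501, -0.0509, 0.2844]
eef_rot: [[0.831, -0.557, -0.002], [-0.557, -0.831, 0.001], [-0.002, 0.0, -1.0]]
ft_force: [-7.6, -0.8, 12.6]
grip_width: 0.0211
gripper_force: 29.4
```

```bash
python3 look.py l9
```

```text
wt [-0.0002  1.7018 -0.1478] q [ -53.5625   11.4193   61.1695  110.373   -11.0997   64.5805 -111.8685] F [-7.5566 -0.7983 12.5753]
```

View pics/l9.png

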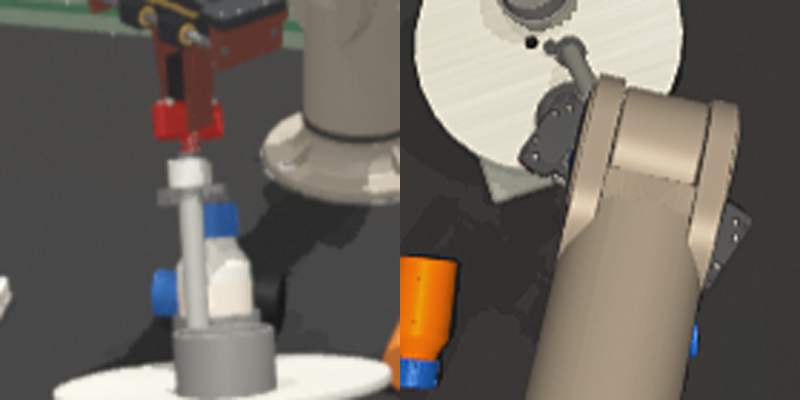

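Call:
carry_out([
  {"dp":[0.2,0.25,-0.08],"spin":-0.05},
  {"dp":[0.46,0.46,-0.1],"spin":-0.1},
  {"dp":[1.0,0.83,-0.13],"spin":-0.2},
  {"dp":[1.57,1.15,-0.19],"spin":-0.31},
  {"dp":[2.17,1.4,-0.28],"spin":-0.42},
  {"dp":[2.79,1.61,-0.39],"spin":-0.53},
  {"dp":[3.41,1.76,-0.54],"spin":-0.64},
  {"dp":[4.04,1.85,-0.72],"spin":-0.76},
  {"dp":[4.67,1.88,-0.92],"spin":-0.87},
])

```text
clock: 7.82
tcp_pos: [0.5306, -0.0913, 0.2938]
eef_rot: [[0.96, 0.28, 0.001], [0.28, -0.96, 0.002], [0.002, -0.001, -1.0]]
ft_force: [-3.8, 2.8, 5.6]
grip_width: 0.0157
gripper_force: 29.8
```

```bash
python3 look.py l10
```

```text
wt [ 0.797   0.6564 -0.044 ] q [-38.3082  13.7     50.1428 105.2236 -11.5745  66.2918 -58.001 ] F [-3.8378  2.8448  5.5569]
```

Call:
carry_out([
  {"dp":[0.42,0.45,-0.25],"spin":-0.115},
  {"dp":[0.88,0.86,-0.5],"spin":-0.23},
  {"dp":[1.37,1.21,-0.77],"spin":-0.34},
  {"dp":[1.89,1.5,-1.06],"spin":-0.45},
  {"dp":[2.42,1.73,-1.36],"spin":-0.56},
  {"dp":[2.98,1.9,-1.68],"spin":-0.67},
  {"dp":[3.54,2.0,-2.0],"spin":-0.77},
  {"dp":[4.12,2.04,-2.33],"spin":-0.87},
  {"dp":[4.3,2.03,-2.4],"spin":-0.9},
  {"dp":[4.3,2.03,-2.4],"spin":-0.9},
])

```text
clock: 8.75
tcp_pos: [0.5767, -0.099, 0.3178]
eef_rot: [[0.382, 0.924, -0.001], [0.924, -0.382, 0.001], [0.001, -0.001, -1.0]]
ft_force: [-7.4, 2.2, 10.0]
grip_width: 0.02
gripper_force: 32.5
```

```bash
python3 look.py l11
```

```text
wt [ 0.2474  1.3835 -0.2644] q [-27.3375  16.6916  39.4686  96.8854 -11.2198  70.4896  -7.71  ] F [-7.4048  2.241   9.9887]
```

Call:
carry_out([
  {"dp":[0,0,0],"spin":0},
  {"dp":[0,0,0],"spin":0},
  {"dp":[0,0,0],"spin":0},
  {"dp":[0,0,-1],"spin":0},
  {"dp":[0,0,-2.5],"spin":0},
  {"dp":[0,0,-4.5],"spin":0},
  {"dp":[0,0,-7],"spin":0},
  {"dp":[0,0,-10],"spin":0},
  {"dp":[0,0,-12],"spin":0},
], grip=0.5)

```text
clock: 9.6
tcp_pos: [0.5775, -0.0994, 0.44]
eef_rot: [[0.381, 0.925, 0.003], [0.925, -0.381, -0.0], [0.001, 0.003, -1.0]]
ft_force: [0.2, 0.0, -0.5]
grip_width: 0.044
gripper_force: 0.0
```

Call:
carry_out([
  {"dp":[0.5,-1,-1],"spin":-0.12},
  {"dp":[1,-2,-1],"spin":-0.24},
  {"dp":[1.6,-3.5,-1],"spin":-0.36},
  {"dp":[2.2,-5,-1],"spin":-0.48},
  {"dp":[2.8,-6.5,-1],"spin":-0.6},
  {"dp":[3.5,-8,-1],"spin":-0.72},
  {"dp":[4,-9.5,-1],"spin":-0.84},
  {"dp":[4.5,-11,-1],"spin":-0.96},
  {"dp":[4.5,-12.5,-1],"spin":-1.08},
  {"dp":[4.5,-14,-1],"spin":-1.2},
])

```text
clock: 10.43
tcp_pos: [0.4642, -0.0039, 0.4474]
eef_rot: [[-0.728, 0.686, 0.001], [0.686, 0.728, 0.0], [-0.001, 0.001, -1.0]]
ft_force: [0.4, 0.2, 0.1]
grip_width: 0.0439
gripper_force: 0.0
```

Run:
```python
from h import *
o=telemetry.get_obs();print(o['tcp_pos'],o['eef_rot'],o['q'])
ct,cs=[imaging.get_calibration(n) for n in("top","scene")]
cw=imaging.get_calibration("wrist");W=imaging.read_camera("wrist");T=imaging.read_camera("top");S=imaging.read_camera("scene")
cap=np.array([.538,-.026,.218])
print("proj cap",proj(ct,cap),proj(cs,cap),proj(cw,cap))
cv2.imwrite("pics/W12.png",W);cv2.imwrite("pics/T12.png",T);cv2.imwrite("pics/S12.png",S)
def blue(im):
    h=cv2.cvtColor(im,cv2.COLOR_BGR2HSV);return ((h[...,0]>100)&(h[...,0]<125)&(h[...,1]>150)&(h[...,2]>60)).astype(np.uint8)
for n,im,c in(("w",W,cw),("t",T,ct),("s",S,cs)):
    k,l,st,ce=cv2.connectedComponentsWithStats(blue(im))
    p=proj(c,cap)
    for i in range(1,k):
        if st[i,4]>25 and np.hypot(*(ce[i]-p))<70: print(n,st[i],ce[i])
w=cv2.resize(W,(400,300));t=cv2.resize(T[150:300,240:440],(400,300));s=cv2.resize(S[150:300,200:400],(400,300))
cv2.imwrite("pics/m12.png",np.vstack([np.hstack([w,t]),np.hstack([s,s*0])]))
```

```text
[ 0.4642 -0.0039  0.4474] [[-0.7279  0.6857  0.0011]
 [ 0.6857  0.7279  0.0001]
 [-0.0007  0.0008 -1.    ]] [-36.6466  -3.1966  28.2691  98.1831   1.5258  84.574   38.153 ]
proj cap [337.828  237.2946] [292.6409 225.6551] [340.835  270.5504]
w [ 319  249   44   39 1322] [339.969  267.8631]
t [370 289   4  16  54] [371.6111 296.537 ]
s [292 221  11  11 121] [297. 226.]
s [273 245   9  16 120] [276.8833 252.4833]
```

View pics/m12.png

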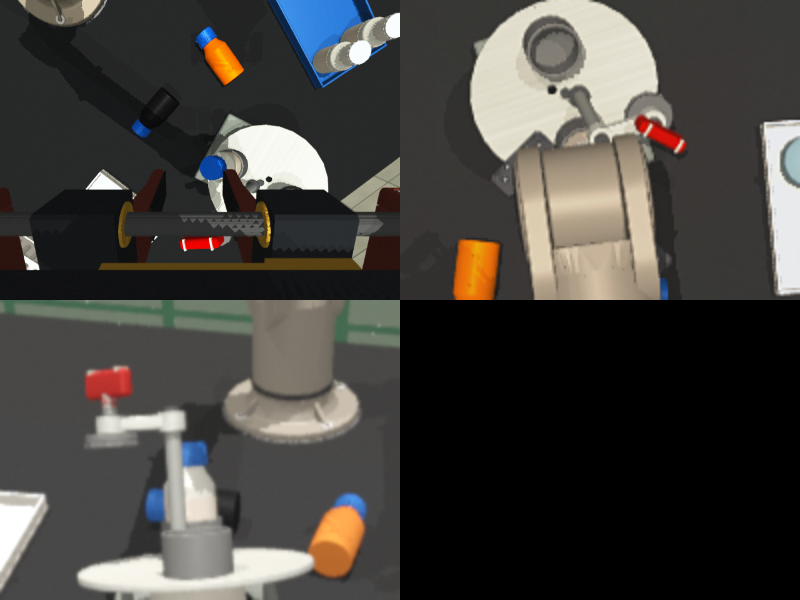

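Call:
carry_out([
  {"dp":[-2,0.8,1],"spin":-0.12},
  {"dp":[-4,1.6,3],"spin":-0.24},
  {"dp":[-6.3,2.4,5],"spin":-0.36},
  {"dp":[-6.3,2.4,7],"spin":-0.48},
  {"dp":[-6.3,2.4,9],"spin":-0.51},
  {"dp":[-6.3,2.4,11],"spin":-0.51},
  {"dp":[-6.3,2.4,13],"spin":-0.51},
  {"dp":[-6.3,2.4,14.7],"spin":-0.51},
  {"dp":[-6.3,2.4,14.7],"spin":-0.51},
], grip=0.75)

```text
clock: 11.33
tcp_pos: [0.5257, -0.0309, 0.2966]
eef_rot: [[-0.968, 0.252, -0.005], [0.252, 0.968, -0.002], [0.004, -0.003, -1.0]]
ft_force: [-0.5, 0.2, 0.1]
grip_width: 0.066
gripper_force: 0.0
```

Run:
```python
from h import *
o=telemetry.get_obs();print(o['tcp_pos'],o['eef_rot'],o['q'],o['ft_force'])
cw=imaging.get_calibration("wrist");W=imaging.read_camera("wrist")
h=cv2.cvtColor(W,cv2.COLOR_BGR2HSV);b=((h[...,0]>100)&(h[...,0]<125)&(h[...,1]>150)&(h[...,2]>60)).astype(np.uint8)
k,l,st,ce=cv2.connectedComponentsWithStats(b)
cap=np.array([.538,-.026,.218]);n=np.array([-.471,-.167,.866])
print(proj(cw,cap),proj(cw,cap+.014*n))
for i in range(1,k):
    if st[i,4]>200: print(st[i],ce[i])
cv2.imwrite("pics/W13.png",W)
```

```text
[ 0.5257 -0.0309  0.2966] [[-0.9677  0.252  -0.0051]
 [ 0.252   0.9677 -0.0018]
 [ 0.0044 -0.003  -1.    ]] [-31.1324   9.9732  31.98   105.5058  -5.631   66.4026  78.1474] [-0.4835  0.1517  0.1079]
[322.1468 264.4026] [316.8496 261.8034]
[410   0  47  20 439] [427.7722   5.1617]
[565   0  19 218 611] [573.802  119.3764]
[ 573    0   67  223 8307] [613.9549  98.0816]
[ 184   84   41   48 1125] [201.7973 108.5662]
[ 289  227   69   67 3483] [322.7275 260.1783]
```

View pics/W13.png

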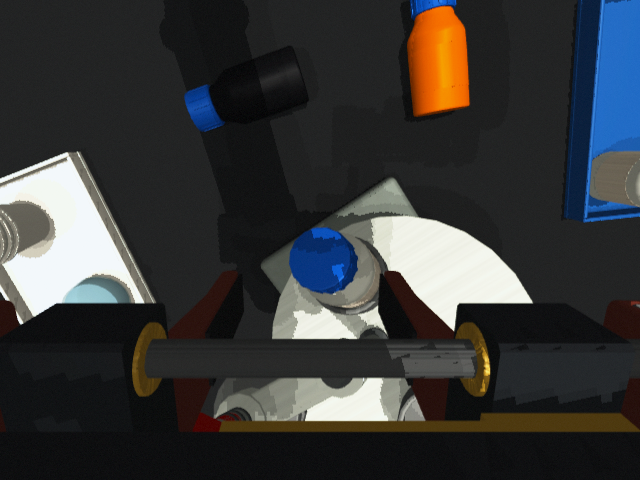

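Call:
carry_out([
  {"dp":[0,0,1.5],"spin":0},
  {"dp":[0,0,3],"spin":0},
  {"dp":[0,0,4.5],"spin":0},
  {"dp":[0,0,5.5],"spin":0},
  {"dp":[0,0,6.3],"spin":0},
  {"dp":[0,0,6.8],"spin":0},
  {"dp":[0,0,7.0],"spin":0},
  {"dp":[0,0,7.0],"spin":0},
])

```text
clock: 12.05
tcp_pos: [0.527, -0.0303, 0.2298]
eef_rot: [[-0.969, 0.249, 0.0], [0.249, 0.969, -0.0], [-0.0, -0.0, -1.0]]
ft_force: [-0.3, -0.1, 1.2]
grip_width: 0.0662
gripper_force: 0.0
```

```bash
cat > capw.py <<'E'
from h import *
import time
o=telemetry.get_obs();print("F",o['ft_force'],"wt",o['wrist_torque'],"tcp",o['tcp_pos'],"q7",o['q'],"gw",o['grip_width'],o['clock'])
for nm in("scene","wrist","top"):
    c=imaging.get_calibration(nm);W=imaging.read_camera(nm);cv2.imwrite(f"pics/cw_{nm}_{o['clock']:.1f}.png",W)
    h=cv2.cvtColor(W,cv2.COLOR_BGR2HSV);b=((h[...,0]>100)&(h[...,0]<125)&(h[...,1]>150)&(h[...,2]>60)).astype(np.uint8)
    k,l,st,ce=cv2.connectedComponentsWithStats(b);p=proj(c,o['tcp_pos']);print(nm,"tcp px",p)
    for i in range(1,k):
        if st[i,4]>40 and np.hypot(*(ce[i]-p))<100: print("  blue",st[i],ce[i])
E
python3 capw.py
```

```text
F [-0.2867 -0.0929  1.2107] wt [ 0.0183 -0.0233  0.0169] tcp [ 0.527  -0.0303  0.2298] q7 [-29.6966  13.9951  31.2373 110.3776  -8.5133  57.8691  80.9415] gw 0.06617484206517106 12.05
scene tcp px [291.9939 218.7397]
  blue [292 221  11  11 112] [296.9107 226.3482]
  blue [273 245   9  16 114] [277.0175 252.6579]
  blue [367 247  16  12  77] [375.7273 250.8442]
wrist tcp px [310.7167 293.3369]
  blue [ 279  252   92   87 6254] [324.0659 296.1677]
top tcp px [339.5793 241.2224]
  blue [364 289  10  16 152] [368.6184 296.7895]
  blue [267 305  16  11 145] [274.5517 310.5034]
```

Call:
carry_out([
  {"dp":[0,0,0.3],"spin":0},
  {"dp":[0,0,0.6],"spin":0},
  {"dp":[0,0,0.8],"spin":0},
  {"dp":[0,0,0.9],"spin":0},
  {"dp":[0,0,0.9],"spin":0},
])

```text
clock: 12.62
tcp_pos: [0.5265, -0.0302, 0.2203]
eef_rot: [[-0.969, 0.248, -0.001], [0.248, 0.969, -0.0], [0.001, -0.0, -1.0]]
ft_force: [-1.0, -0.8, 0.5]
grip_width: 0.0659
gripper_force: 0.0
```

Call:
carry_out([
  {"dp":[0,0,0.15],"spin":0},
  {"dp":[0,0,0.3],"spin":0},
  {"dp":[0,0,0.45],"spin":0},
  {"dp":[0,0,0.45],"spin":0},
])

```text
clock: 12.95
tcp_pos: [0.5266, -0.0302, 0.2158]
eef_rot: [[-0.969, 0.248, -0.0], [0.248, 0.969, -0.0], [0.0, -0.0, -1.0]]
ft_force: [-0.1, -0.0, -0.5]
grip_width: 0.0659
gripper_force: 0.0
```

Call:
carry_out([
  {"dp":[0,0,0],"spin":0},
  {"dp":[0,0,0],"spin":0},
  {"dp":[0,0,0],"spin":0},
  {"dp":[0,0,0],"spin":0},
  {"dp":[0,0,0],"spin":0},
  {"dp":[0,0,0],"spin":0},
], grip=0)

```text
clock: 13.45
tcp_pos: [0.5276, -0.0286, 0.2167]
eef_rot: [[-0.969, 0.247, 0.002], [0.247, 0.969, 0.002], [-0.001, 0.002, -1.0]]
ft_force: [0.5, 5.3, 2.8]
grip_width: 0.0445
gripper_force: 29.6
```

```bash
python3 capw.py
```

```text
F [0.4882 5.3401 2.7611] wt [ 1.4021 -0.2085  0.0301] tcp [ 0.5276 -0.0286  0.2167] q7 [-29.3781  14.9158  30.9069 111.1997  -9.2914  56.183   81.5718] gw 0.04453733320188088 13.45
scene tcp px [292.8654 223.799 ]
  blue [292 221  10  11  79] [295.2911 226.0633]
  blue [273 245   8  16 104] [276.6731 252.9135]
  blue [367 247  16  12  78] [375.7436 250.7949]
wrist tcp px [310.7441 293.8382]
  blue [ 264  261   96   78 6328] [311.1961 303.095 ]
top tcp px [338.7586 241.4337]
  blue [364 289  10  16 158] [368.443  296.5886]
  blue [267 305  16  11 145] [274.5517 310.5034]
```

Call:
carry_out([
  {"dp":[0.12,-0.08,-0.26],"spin":0},
  {"dp":[0.25,-0.17,-0.52],"spin":0},
  {"dp":[0.42,-0.28,-0.87],"spin":0},
  {"dp":[0.62,-0.42,-1.3],"spin":0},
  {"dp":[0.83,-0.56,-1.73],"spin":0},
  {"dp":[0.83,-0.56,-1.73],"spin":0},
])

```text
clock: 14.1
tcp_pos: [0.5173, -0.0337, 0.2344]
eef_rot: [[-0.969, 0.248, 0.001], [0.248, 0.969, 0.001], [-0.001, 0.001, -1.0]]
ft_force: [0.4, 2.7, 0.3]
grip_width: 0.0448
gripper_force: 30.3
```

```bash
python3 capw.py
```

```text
F [0.3858 2.6501 0.3477] wt [ 0.9607 -0.1282  0.195 ] tcp [ 0.5173 -0.0337  0.2344] q7 [-29.9487  12.603   31.4761 111.2905  -7.758   58.0995  80.6442] gw 0.0447975107131468 14.1
scene tcp px [291.7045 214.8891]
  blue [291 212   9  11  55] [294.4182 217.5818]
  blue [273 245   8  16 106] [276.566  252.5755]
  blue [367 247  16  12  78] [375.7821 250.8205]
wrist tcp px [310.6181 293.9206]
  blue [ 264  261   96   78 6337] [311.1285 303.0906]
top tcp px [340.9155 244.9452]
  blue [367 289   7  16 107] [370.028  296.8131]
  blue [267 305  16  11 145] [274.5517 310.5034]
```

Call:
carry_out([
  {"dp":[0.25,-0.17,-0.52],"spin":0},
  {"dp":[0.5,-0.34,-1.04],"spin":0},
  {"dp":[0.75,-0.5,-1.56],"spin":0},
  {"dp":[1.0,-0.67,-2.08],"spin":0},
  {"dp":[1.25,-0.84,-2.6],"spin":0},
  {"dp":[1.5,-1.0,-3.12],"spin":0},
  {"dp":[1.75,-1.17,-3.64],"spin":0},
  {"dp":[2.0,-1.34,-4.16],"spin":0},
  {"dp":[2.25,-1.5,-4.7],"spin":0},
  {"dp":[2.5,-1.67,-5.2],"spin":0},
])

```text
clock: 15.08
tcp_pos: [0.4886, -0.0438, 0.286]
eef_rot: [[-0.969, 0.248, 0.0], [0.248, 0.969, -0.0], [-0.0, -0.0, -1.0]]
ft_force: [-0.4, -0.0, -3.2]
grip_width: 0.0445
gripper_force: 28.7
```

```bash
python3 capw.py
```

```text
F [-0.4122 -0.0339 -3.2169] wt [-0.019   0.0897 -0.0521] tcp [ 0.4886 -0.0438  0.286 ] q7 [-31.455    5.9666  32.1385 110.8299  -3.5197  64.1536  77.7014] gw 0.044500093750852836 15.0833
scene tcp px [290.0799 189.31  ]
  blue [279 186  20  13 191] [287.5969 191.9843]
  blue [273 245  10  16 141] [277.7163 252.1915]
wrist tcp px [311.3983 292.8906]
  blue [ 264  262   95   77 6344] [311.3159 302.5508]
top tcp px [345.5935 255.1131]
  blue [267 305  16  11 145] [274.5517 310.5034]
```

Call:
carry_out([
  {"dp":[0.2,0.2,-1],"spin":0},
  {"dp":[0.6,1.2,-2],"spin":0.05},
  {"dp":[1.3,3,-3],"spin":0.15},
  {"dp":[2.2,5.5,-3.5],"spin":0.25},
  {"dp":[3.2,8.5,-3.5],"spin":0.35},
  {"dp":[4.2,11.5,-3.5],"spin":0.45},
  {"dp":[5.2,14.5,-3.5],"spin":0.55},
  {"dp":[6.2,17.5,-3.5],"spin":0.65},
  {"dp":[7.2,20.5,-3.5],"spin":0.75},
  {"dp":[8.2,23.5,-3.5],"spin":0.85},
])

```text
clock: 16.07
tcp_pos: [0.4674, 0.2063, 0.3209]
eef_rot: [[-0.449, 0.894, 0.0], [0.894, 0.449, 0.0], [0.0, 0.0, -1.0]]
ft_force: [1.0, -0.8, -3.4]
grip_width: 0.0447
gripper_force: 28.7
```

Call:
carry_out([
  {"dp":[2.6,1.2,0],"spin":0.1},
  {"dp":[5.2,2.4,0],"spin":0.2},
  {"dp":[7.8,3.6,0],"spin":0.3},
  {"dp":[10.4,4.8,0.5],"spin":0.4},
  {"dp":[13,6,1.5],"spin":0.5},
  {"dp":[15.5,7.2,3],"spin":0.6},
  {"dp":[18,8.4,5],"spin":0.61},
  {"dp":[19.5,9.2,7],"spin":0.61},
  {"dp":[19.8,9.3,8],"spin":0.61},
  {"dp":[19.8,9.3,8],"spin":0.61},
])

```text
clock: 16.9
tcp_pos: [0.459, 0.4237, 0.2375]
eef_rot: [[0.137, 0.991, -0.004], [0.991, -0.137, -0.004], [-0.004, -0.003, -1.0]]
ft_force: [0.1, -0.0, -2.7]
grip_width: 0.0441
gripper_force: 28.9
```

```bash
cat > tray.py <<'E'
from h import *
o=telemetry.get_obs();print("F",o['ft_force'],"wt",o['wrist_torque'],"tcp",o['tcp_pos'],o['clock'],"q",o['q'])
c=imaging.get_calibration("scene");S=imaging.read_camera("scene");cv2.imwrite(f"pics/tr_{o['clock']:.2f}.png",S)
p=proj(c,o['tcp_pos']);x,y=p.astype(int);print("tcp px",p)
h=cv2.cvtColor(S,cv2.COLOR_BGR2HSV)
w=((h[...,1]<70)&(h[...,2]>140)).astype(np.uint8);w[:y-20]=0;w[y+130:]=0;w[:,:x-80]=0;w[:,x+100:]=0
k,l,st,ce=cv2.connectedComponentsWithStats(w)
for i in range(1,k):
    if st[i,4]>80:
        pts=np.argwhere(l==i)[:,::-1].astype(np.float32);r=cv2.minAreaRect(pts);vx=cv2.fitLine(pts,2,0,.01,.01).ravel()
        print("white",st[i],ce[i],"rect",np.round(r[1],1),round(r[2],1),"dir",vx[:2])
# expected bottle body centre px for tilts about pads
R=o['eef_rot'];b=-R[:,0];g=o['tcp_pos']+.007*b+[0,0,.007]
for t in(0,10,20,30):
    a=np.radians(t);ax=np.sin(a)*b-np.array([0,0,np.cos(a)])
    print(t,"body",proj(c,g+.082*ax),"base",proj(c,g+.121*ax))
E
python3 tray.py
```

```text
F [ 0.1381 -0.0074 -2.6834] wt [-0.0343  0.1424 -0.0096] tcp [0.459  0.4237 0.2375] 16.9 q [-63.1432  22.6519  19.6759  96.2703  -8.3618  62.8374 -48.8586]
tcp px [494.8397 222.8765]
white [ 459  228   38   47 1154] [478.3458 251.6984] rect [27.2 45.3] 24.0 dir [ 0.4202 -0.9074]
white [ 539  240   55  112 4216] [570.2462 295.3819] rect [111.  54.] 90.0 dir [0.0874 0.9962]
white [ 426  282   32   56 1348] [442.5475 310.0623] rect [28.5 54.1] 12.5 dir [ 0.1649 -0.9863]
white [ 461  289   35   58 1454] [478.5908 318.0667] rect [29.8 56.3] 14.0 dir [ 0.2194 -0.9756]
0 body [485.3107 250.0645] base [482.2454 263.6715]
10 body [479.0608 248.4126] base [473.2332 261.2154]
20 body [473.2262 245.9364] base [464.8313 257.6018]
30 body [467.9565 242.7059] base [457.2378 252.929 ]
```

Run:
```python
from h import *
from scipy.optimize import least_squares
o=telemetry.get_obs();c=imaging.get_calibration("scene")
R=o['eef_rot'];b=-R[:,0];y=R[:,1];g=o['tcp_pos']+.007*b+[0,0,.007]
def ax(s):
    a=s[0]*b+s[1]*y-np.array([0,0,1.]);return a/np.linalg.norm(a)
obs=np.array([478.35,251.7]);ang=np.arctan2(.4202,.9074)
def f(s):
    d=proj(c,g+.03*ax(s))-proj(c,g+.121*ax(s))
    return np.r_[proj(c,g+.078*ax(s))-obs,20*(np.arctan2(d[0],-d[1])-ang)]
r=least_squares(f,[.2,0]);print("tan along b,y",r.x,r.fun)
# wrist: white pixels & cap
cw=imaging.get_calibration("wrist");W=imaging.read_camera("wrist");cv2.imwrite("pics/w17.png",W)
h=cv2.cvtColor(W,cv2.COLOR_BGR2HSV);w=((h[...,1]<70)&(h[...,2]>120)).astype(np.uint8)
bl=((h[...,0]>100)&(h[...,0]<125)&(h[...,1]>150)&(h[...,2]>60)).astype(np.uint8)
for nm,m in(("white",w),("blue",bl)):
    k,l,st,ce=cv2.connectedComponentsWithStats(m)
    for i in range(1,k):
        if st[i,4]>300: print(nm,st[i],ce[i])
for s in([0,0],[.5,0],[.2,.0],[.2,.3],[.2,-.3]):
    print(s,[proj(cw,g+L*ax(s)).round() for L in(0,.05,.121)])
T=imaging.read_camera("top");ct=imaging.get_calibration("top");print("top",[proj(ct,g+L*ax([.2,0])).round() for L in(0,.121)]);cv2.imwrite("pics/t17.png",T)
h=cv2.cvtColor(T,cv2.COLOR_BGR2HSV);print(cv2.resize(h[225:300:6,165:240:6,2],None,fx=1,fy=1))
```

```text
tan along b,y [0.2244 0.6245] [-0.3042 -0.2097 -0.6316]
white [  51    0  176   70 7944] [148.7127  29.8055]
white [ 232    0   70   47 2439] [270.6814  19.3866]
white [ 319    0   64   36 1680] [348.4321  14.3673]
white [ 397    0   62   24 1016] [424.8356   9.0945]
white [ 403  177  108   80 6040] [456.769  215.6724]
white [ 295  242   99   54 2120] [354.2392 259.5547]
white [ 402  246   94   58 3612] [440.8953 278.7589]
white [205 344  97   4 366] [251.4863 345.4317]
white [ 488  344  135   35 2910] [561.1485 360.9883]
white [ 16 349  35  30 665] [ 36.2962 361.8406]
white [203 349  75  16 726] [236.6997 354.2507]
white [563 391  21  39 474] [573.2089 409.4979]
blue [  27    0   67   34 1032] [73.2229 17.2054]
blue [ 246  160  249  112 2109] [344.1162 186.7971]
blue [  264   201   158   138 12778] [324.9916 267.3011]
[0, 0] [array([312., 312.]), array([312., 275.]), array([312., 244.])]
[0.5, 0] [array([312., 312.]), array([312., 313.]), array([312., 314.])]
[0.2, 0.0] [array([312., 312.]), array([312., 291.]), array([312., 273.])]
[0.2, 0.3] [array([312., 312.]), array([335., 292.
[... 163 characters left out ...]
10 196 112 238 236 141 196 101  80  57]
 [ 59  63 183 109 106  88 104 181 193 113 101  36  58]
 [ 57  66 203 203 207 116 105 105 102 209 172  60  57]
 [ 57  81 203 210 110 125 125 125 124 126 224  58  58]
 [ 53 135 132 134 141 108 108 105 126 126  65  57  57]
 [ 91 155 157 134 139 138 108 107 126 126  69  40  57]
 [123 100 151 122 121 108 108 109 125 128  47  42  59]
 [120  87 138 109  89 108 109 109 125 104  40  41  40]
 [ 86 186 174 179 103 107 109 109 127 134  40  41  39]
 [ 79 186 187 105 109 109 108 197 106 103  40  40  39]
 [139 211 196 184 106 108 108 195 195  68  41  40  40]
 [ 58  57  55 103 174  81 135 201 197  76  37  40  40]
 [ 58  58  53  54  53  54  55  52  51  54  55  41  41]]
```

Call:
carry_out([
  {"dp":[-0.6,-1.5,0.5],"spin":0},
  {"dp":[-1.3,-3.1,1.5],"spin":0},
  {"dp":[-1.3,-3.1,3],"spin":0},
  {"dp":[-1.3,-3.1,4.5],"spin":0},
  {"dp":[-1.3,-3.1,6],"spin":0},
  {"dp":[-1.3,-3.1,7.5],"spin":0},
  {"dp":[-1.3,-3.1,8.7],"spin":0},
  {"dp":[-1.3,-3.1,9.6],"spin":0},
  {"dp":[-1.3,-3.1,10.2],"spin":0},
  {"dp":[-1.3,-3.1,10.2],"spin":0},
])

```text
clock: 17.88
tcp_pos: [0.4285, 0.4139, 0.1379]
eef_rot: [[0.14, 0.99, -0.001], [0.99, -0.14, -0.001], [-0.001, -0.0, -1.0]]
ft_force: [-0.1, 0.1, -3.1]
grip_width: 0.044
gripper_force: 28.9
```

Call:
carry_out([
  {"dp":[0,0,0.2],"spin":0},
  {"dp":[0,0,0.4],"spin":0},
  {"dp":[0,0,0.6],"spin":0},
  {"dp":[0,0,0.8],"spin":0},
  {"dp":[0,0,0.8],"spin":0},
])

```text
clock: 18.3
tcp_pos: [0.4285, 0.4145, 0.1303]
eef_rot: [[0.139, 0.99, -0.0], [0.99, -0.139, -0.0], [-0.0, -0.0, -1.0]]
ft_force: [-0.8, -0.8, -2.1]
grip_width: 0.0443
gripper_force: 28.9
```

Call:
carry_out([
  {"dp":[0,0,0.2],"spin":0},
  {"dp":[0,0,0.4],"spin":0},
  {"dp":[0,0,0.5],"spin":0},
  {"dp":[0,0,0.5],"spin":0},
])

```text
clock: 18.63
tcp_pos: [0.4287, 0.4148, 0.1256]
eef_rot: [[0.139, 0.99, 0.0], [0.99, -0.139, 0.0], [0.0, 0.0, -1.0]]
ft_force: [-1.0, 0.3, -0.2]
grip_width: 0.044
gripper_force: 29.0
```

Call:
carry_out([
  {"dp":[0,0,0.15],"spin":0},
  {"dp":[0,0,0.3],"spin":0},
  {"dp":[0,0,0.3],"spin":0},
])

```text
clock: 18.88
tcp_pos: [0.4294, 0.4172, 0.1247]
eef_rot: [[0.139, 0.99, 0.002], [0.99, -0.139, 0.005], [0.005, 0.001, -1.0]]
ft_force: [-1.8, 1.3, 9.9]
grip_width: 0.0443
gripper_force: 29.6
```

Call:
carry_out([
  {"dp":[-0.2,0.25,0],"spin":0},
  {"dp":[-0.4,0.55,0],"spin":0},
  {"dp":[-0.6,0.85,-0.03],"spin":0},
  {"dp":[-0.8,1.15,-0.05],"spin":0},
  {"dp":[-0.8,1.15,-0.05],"spin":0},
])

```text
clock: 19.3
tcp_pos: [0.4389, 0.4067, 0.125]
eef_rot: [[0.139, 0.99, 0.0], [0.99, -0.139, 0.004], [0.004, -0.0, -1.0]]
ft_force: [-2.6, 1.0, 11.1]
grip_width: 0.0441
gripper_force: 28.9
```

```bash
cat > tilt.py <<'E'
from h import *
from scipy.optimize import least_squares
o=telemetry.get_obs();c=imaging.get_calibration("scene");print("F",o['ft_force'],"wt",o['wrist_torque'],o['tcp_pos'],o['clock'])
R=o['eef_rot'];b=-R[:,0];y=R[:,1];g=o['tcp_pos']+.007*b+[0,0,.007]
def ax(s):
    a=s[0]*b+s[1]*y-np.array([0,0,1.]);return a/np.linalg.norm(a)
S=imaging.read_camera("scene");cw=imaging.get_calibration("wrist");W=imaging.read_camera("wrist")
cv2.imwrite(f"pics/S{o['clock']:.2f}.png",S);cv2.imwrite(f"pics/W{o['clock']:.2f}.png",W)
def wh(im,p,d,mn):
    h=cv2.cvtColor(im,cv2.COLOR_BGR2HSV);k,l,st,ce=cv2.connectedComponentsWithStats(((h[...,1]<70)&(h[...,2]>130)).astype(np.uint8))
    for i in range(1,k):
        if st[i,4]>mn and np.hypot(*(ce[i]-p))<d:
            v=cv2.fitLine(np.argwhere(l==i)[:,::-1].astype(np.float32),2,0,.01,.01).ravel()
            print("  white",st[i],ce[i].round(1),"dir",v[:2])
print("scene");wh(S,proj(c,g-[0,0,.07]),50,80)
for s in([0,0],[.2,0],[0,.2],[.2,.3]): print(s,"ctr",proj(c,g+.078*ax(s)).round(1),"base",proj(c,g+.121*ax(s)).round(1))
print("wrist");wh(W,np.array([330,270]),100,150)
for s in([0,0],[.2,.3]): print(s,"base",proj(cw,g+.121*ax(s)).round())
E
python3 tilt.py
```

```text
F [-2.604   1.0451 11.1082] wt [ 0.2723  1.3562 -0.0304] [0.4389 0.4067 0.125 ] 19.3
scene
  white [ 426  263   69   84 3634] [462.2 307. ] dir [0.0677 0.9977]
[0, 0] ctr [469.6 280.9] base [466.8 294.2]
[0.2, 0] ctr [463.4 279.1] base [457.4 291.4]
[0, 0.2] ctr [469.  283.9] base [465.8 299.1]
[0.2, 0.3] ctr [462.8 283.2] base [456.3 298. ]
wrist
  white [ 282  233   98   49 2295] [339.5 253.2] dir [0.9953 0.0971]
  white [237 345  66   3 191] [268.4 346. ] dir [ 1.     -0.0033]
[0, 0] base [312. 245.]
[0.2, 0.3] base [355. 275.]
```

Call:
carry_out([
  {"dp":[-0.2,0.27,0],"spin":0},
  {"dp":[-0.4,0.53,0.02],"spin":0},
  {"dp":[-0.6,0.8,0.03],"spin":0},
  {"dp":[-0.8,1.07,0.05],"spin":0},
  {"dp":[-1.0,1.33,0.08],"spin":0},
  {"dp":[-1.2,1.6,0.1],"spin":0},
  {"dp":[-1.2,1.6,0.1],"spin":0},
])

```text
clock: 19.98
tcp_pos: [0.4532, 0.3915, 0.1233]
eef_rot: [[0.14, 0.99, -0.0], [0.99, -0.14, 0.002], [0.002, -0.0, -1.0]]
ft_force: [-2.9, -0.2, 7.7]
grip_width: 0.0434
gripper_force: 29.5
```

```bash
python3 tilt.py
```

```text
F [-2.851  -0.1688  7.6522] wt [0.0406 1.0506 0.0114] [0.4532 0.3915 0.1233] 19.9833
scene
  white [ 426  267   70   80 3545] [461.7 308.2] dir [0.4408 0.8976]
[0, 0] ctr [463.4 284. ] base [460.6 297.4]
[0.2, 0] ctr [457.1 282.2] base [451.2 294.5]
[0, 0.2] ctr [462.7 287.1] base [459.6 302.4]
[0.2, 0.3] ctr [456.4 286.4] base [449.9 301.3]
wrist
  white [ 268  217   99   71 3272] [321.6 245.8] dir [ 0.9996 -0.0294]
[0, 0] base [312. 245.]
[0.2, 0.3] base [355. 275.]
```

Call:
carry_out([
  {"dp":[-0.15,0.25,0.02],"spin":0},
  {"dp":[-0.3,0.5,0.05],"spin":0},
  {"dp":[-0.45,0.75,0.1],"spin":0},
  {"dp":[-0.6,1.0,0.15],"spin":0},
  {"dp":[-0.6,1.0,0.15],"spin":0},
])

```text
clock: 20.5
tcp_pos: [0.4616, 0.3841, 0.1214]
eef_rot: [[0.14, 0.99, -0.001], [0.99, -0.14, 0.001], [0.001, -0.001, -1.0]]
ft_force: [-3.3, 0.1, 6.1]
grip_width: 0.0433
gripper_force: 29.9
```

```bash
python3 tilt.py
```

```text
F [-3.3079  0.1267  6.0644] wt [ 0.1641  1.4299 -0.0251] [0.4616 0.3841 0.1214] 20.5
scene
  white [ 426  269   70   78 3482] [461.5 309. ] dir [0.6712 0.7413]
[0, 0] ctr [460.2 286.3] base [457.6 299.6]
[0.2, 0] ctr [454.  284.4] base [448.2 296.8]
[0, 0.2] ctr [459.5 289.4] base [456.4 304.7]
[0.2, 0.3] ctr [453.2 288.7] base [446.8 303.6]
wrist
  white [ 263  209   99   80 3841] [313.  241.7] dir [ 0.9997 -0.0248]
[0, 0] base [312. 245.]
[0.2, 0.3] base [355. 275.]
```

Call:
carry_out([
  {"dp":[0,0,-0.08],"spin":0},
  {"dp":[0,0,-0.08],"spin":0},
])

```text
clock: 20.77
tcp_pos: [0.462, 0.3839, 0.1216]
eef_rot: [[0.139, 0.99, 0.0], [0.99, -0.139, 0.001], [0.001, 0.0, -1.0]]
ft_force: [-2.3, -0.5, 2.7]
grip_width: 0.0432
gripper_force: 29.9
```

Call:
carry_out([
  {"dp":[0,0,0],"spin":0},
  {"dp":[0,0,0],"spin":0},
  {"dp":[0,0,0],"spin":0},
  {"dp":[0,0,0],"spin":0},
], grip=0.54)

```text
clock: 21.1
tcp_pos: [0.4626, 0.3833, 0.1213]
eef_rot: [[0.14, 0.99, 0.001], [0.99, -0.14, -0.0], [-0.0, 0.001, -1.0]]
ft_force: [0.4, 0.6, -0.2]
grip_width: 0.0474
gripper_force: 0.4
```

```bash
python3 tilt.py
```

```text
F [ 0.3989  0.5503 -0.2455] wt [-0.1636 -0.11    0.0379] [0.4626 0.3833 0.1213] 21.1
scene
  white [ 426  269   70   78 3453] [461.4 309.2] dir [0.7082 0.7061]
[0, 0] ctr [459.9 286.5] base [457.2 299.8]
[0.2, 0] ctr [453.7 284.6] base [447.8 297. ]
[0, 0.2] ctr [459.2 289.6] base [456.1 304.9]
[0.2, 0.3] ctr [452.9 288.9] base [446.4 303.8]
wrist
  white [ 264  209   99   86 4116] [312.8 243.6] dir [ 0.9967 -0.0813]
[0, 0] base [312. 245.]
[0.2, 0.3] base [355. 275.]
```

Upright and free. Open wider and lift straight up.

Call:
carry_out([
  {"dp":[0,0,0],"spin":0},
  {"dp":[0,0,0],"spin":0},
  {"dp":[0,0,0],"spin":0},
  {"dp":[0,0,0],"spin":0},
  {"dp":[0,0,-0.5],"spin":0},
  {"dp":[0,0,-1.5],"spin":0},
  {"dp":[0,0,-3],"spin":0},
  {"dp":[0,0,-6],"spin":0},
  {"dp":[0,0,-10],"spin":0},
  {"dp":[0,0,-14],"spin":0},
], grip=0.8)

```text
clock: 22.03
tcp_pos: [0.4617, 0.3829, 0.2632]
eef_rot: [[0.14, 0.99, -0.001], [0.99, -0.14, -0.001], [-0.001, -0.0, -1.0]]
ft_force: [1.2, 0.8, -0.4]
grip_width: 0.0701
gripper_force: 0.0
```

Call:
carry_out([
  {"dp":[3,-1,-2],"spin":0},
  {"dp":[7,-2,-4],"spin":0},
  {"dp":[11,-3,-4],"spin":0},
  {"dp":[15,-4,-4],"spin":0},
  {"dp":[19,-6,-4],"spin":0},
  {"dp":[23,-8,-4],"spin":0},
  {"dp":[25,-9,-4],"spin":0},
  {"dp":[25,-9,-4],"spin":0},
])

```text
clock: 22.7
tcp_pos: [0.4011, 0.6509, 0.3003]
eef_rot: [[0.13, 0.992, -0.004], [0.992, -0.13, 0.002], [0.002, -0.004, -1.0]]
ft_force: [-1.5, -1.5, -0.6]
grip_width: 0.0703
gripper_force: 0.0
```

Run:
```python
from h import *
o=telemetry.get_obs();print(o['tcp_pos'],o['clock'],o['ft_force'])
ct,cs=[imaging.get_calibration(n) for n in("top","scene")]
T,S=[imaging.read_camera(n) for n in("top","scene")]
cv2.imwrite("pics/T_end.png",T);cv2.imwrite("pics/S_end.png",S)
B=np.array([.463,.376,.005])
for nm,im,c in(("top",T,ct),("scene",S,cs)):
    h=cv2.cvtColor(im,cv2.COLOR_BGR2HSV)
    m=((h[...,0]>100)&(h[...,0]<125)&(h[...,1]>150)&(h[...,2]>60)).astype(np.uint8)
    w=((h[...,1]<70)&(h[...,2]>140)).astype(np.uint8)
    cap,bod=proj(c,B+[0,0,.128]),proj(c,B+[0,0,.04]);print(nm,"exp captop",cap,"body",bod,"base",proj(c,B))
    for q,mm in(("blue",m),("white",w)):
        k,l,st,ce=cv2.connectedComponentsWithStats(mm)
        for i in range(1,k):
            if st[i,4]>60 and np.hypot(*(ce[i]-bod))<75: print(" ",q,st[i],ce[i].round(1))
    # change vs start around the other things
    D=cv2.absdiff(im,cv2.imread(f"pics/{nm}0.png")).max(2)>60
    k,l,st,ce=cv2.connectedComponentsWithStats(cv2.morphologyEx(D.astype(np.uint8),cv2.MORPH_OPEN,np.ones((3,3))))
    print(" diff",[list(map(int,s)) for s in st[1:] if s[4]>40])
```

```text
[0.4011 0.6509 0.3003] 22.7 [-1.4977 -1.4548 -0.5546]
top exp captop [187.6039 265.183 ] body [195.5302 266.5593] base [198.8374 267.1336]
  blue [174 203  38  15  94] [187.9 209.5]
  blue [159 211  75  86 883] [191.8 262.7]
  blue [180 257  19  17 231] [188.8 264.8]
  white [170 210  23  21 321] [180.1 219.3]
  white [198 213  22  22 322] [207.9 222.6]
  white [186 255  18  22 113] [196.6 266.8]
 diff [[352, 196, 31, 30, 454], [324, 222, 11, 14, 89], [330, 225, 27, 29, 426], [190, 256, 23, 21, 342], [93, 261, 15, 15, 171], [165, 277, 16, 10, 99], [92, 289, 14, 15, 170], [0, 297, 101, 117, 4549], [93, 318, 11, 13, 89], [0, 366, 73, 93, 2812], [88, 368, 18, 10, 106], [96, 378, 30, 30, 364], [75, 412, 34, 43, 475], [284, 438, 12, 5, 51], [129, 462, 22, 18, 114], [286, 462, 8, 18, 113], [83, 464, 12, 16, 81], [145, 465, 27, 8, 101], [155, 470, 44, 10, 258]]
scene exp captop [465.1934 259.4338] body [459.4134 288.4656] base [456.9444 300.8669]
  blue [454 255  21  19 312] [464.1 263.9]
  blue [419 272  29  58 184] [433.9 290.8]
  blue [474 279  28  70 353] [491.2 300.9]
  blue [416 332  78  29 774] [454.8 346.3]
  white [ 426  270   70   77 3436] [461.5 309.2]
 diff [[371, 0, 24, 42, 187], [542, 0, 77, 34, 1206], [599, 0, 28, 7, 136], [556, 35, 79, 41, 1408], [343, 48, 29, 42, 265], [388, 57, 14, 6, 50], [395, 65, 15, 9, 83], [582, 77, 40, 41, 644], [621, 108, 19, 10, 110], [583, 117, 20, 7, 106], [584, 124, 26, 6, 107], [571, 130, 11, 11, 78], [587, 135, 12, 7, 74], [545, 141, 29, 36, 446], [578, 143, 27, 16, 262], [612, 145, 28, 8, 149], [602, 159, 38, 46, 723], [243, 183, 37, 40, 717], [278, 187, 27, 28, 433], [291, 218, 18, 42, 530], [448, 254, 27, 55, 968]]
```

```bash
python3 -c "
from workcell import sign_off
print(sign_off())"
```

```text
the job is handed in; nothing more can be done
None
```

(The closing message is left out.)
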